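# Lock the water filter: twist its head tight, snap its collar shut with pliers

## Task

Turn the blue head of the water filter clockwise by its bar until its bayonet is fully tight. Then pick up the red-handled pliers and squeeze the two lugs of the steel locking collar together with their jaws until the collar snaps fully shut, keeping the fingers off the orange-lugged half of the collar and squeezing no harder than needed, so as not to crush the lugs. Finally lay the pliers flat on the worktop clear of the filter, and leave the mug, the spice jar and the small glass where they stand.

Things in the scene. Friction and masses are not known exactly. Their poses are not given: they have to be found in the camera images.
- housing: White water-filter housing, bowl 82 mm across, on a grey foot 120 mm across that is fixed to the worktop; whole height with head 165 mm. Origin: centre of the underside; z up along the axis; the collar lugs stick out roughly to its +x side (the collar can swivel by up to 0.5 rad either way).
- head (a joint): Turn of the blue head on its bayonet (rad): 0 loose, grows clockwise seen from above, 1.0 is fully tight (end stop). Takes about 0.3 N m at first and 0.5 N m near the end, stays where it is left; the head sinks 5 mm on the way.
- head_grip (a point): Middle of the bar on top of the blue head, on the turning axis. The bar lies along this frame's x, is 94 mm long (x), 18 mm wide (y) and 34 mm high (17 mm above and below this point); under it the round cap is 93 mm across. z up.
- lug_mid (a point): Point midway between the two lugs when shut. x points outward from the housing axis (64 mm away), z up, 80 mm above the worktop. Fixed steel lug: x -18..+16, y -9..-1 mm. Orange lug: y +1..+9 mm when shut; it swings to +y, about 15 mm farther out when open. Both z -12..+12 mm. The collar band begins at x = -12 mm. A brass spring tongue lies on top, up to z = +18 mm when lifted.
- clasp (a joint): Angle of the collar's dark half with the orange lug (rad): 0 open, 0.131 snapped fully shut. A spring tongue resists with up to about 15 N at the lugs (from 0.05 on, most near 0.07), lets go past 0.10, then pulls the lugs shut and holds them; let go earlier and it springs open. A click is felt as a drop of the grip force. More than 50 N between jaws and lugs crushes them.
- pliers: Self-opening pliers with red handles, 190 mm long, about 0.18 kg, balanced near handle_grip, lying flat on the worktop. Origin: on the pivot axis at the underside; x along the middle line toward the jaws when fully open, z up. Handles: x -32 to -118 mm, z 0..22, 8 mm thick. Jaws: x 20 to 65 mm, z 4..18 mm. As they close each arm turns by half the joint angle.
- pliers_arm (a joint): Closing angle of the pliers (rad): 0 fully open (its spring holds it there), 0.44 jaws parallel and 18 mm apart, 0.56 end stop. Held at handle_grip, the spring alone needs about 17 N on the handles to start and 21 N at 0.44; with the lugs it takes about 30 to 45 N until the click and 25 N just after it.
- mug: Small patterned mug, 58 mm across and 49 mm high, a bystander. Origin: centre of the underside.
- spice_jar: Spice jar with a dark cap, 44 mm across and 96 mm high, a bystander. Origin: centre of the underside.
- glass: Small clear drinking glass, 48 mm across and 61 mm high, a bystander. Origin: centre of the underside.
- collar (a joint): Swivel of the whole collar about the housing axis (rad), -0.5 to 0.5, counterclockwise from above positive. Light friction (1 to 2 N at the lugs), so the collar centres itself between closing jaws.
- handle_grip (a point): Place to grip across both handles: on the pliers' middle line 65 mm behind the pivot, 11 mm above the underside; same axes as pliers. Over the outsides the handles measure 65 mm here when open, 51 mm at half stroke, 37 mm with the lugs shut. Squeezed lightly to 59 mm their sides are parallel and hold well. Guards stand out 4 mm at 32 to 38 and 112 to 118 mm from the pivot.
- jaw_mid (a point): Place to take the lugs: on the middle line between the open jaws, 55 mm ahead of the pivot (120 mm ahead of handle_grip), 11 mm above the underside; same axes as pliers. The jaws stand 43 mm apart here when open, 40 mm when the handles are at 59 mm, 18 mm when the lugs are shut; their tips, 10 mm thick, lie 10 mm farther out, 15 mm when shut.

How it is judged:
By the outcome, as a careful person would: the job done as asked, in the order asked, and still so for the second after the job is handed in, with the robot touching nothing.
It also fails if it takes over 64 s, if anything falls off the work surface, if the arm or the gripper's body presses on something with over 40 N, if the wrist force passes 120 N, or if a joint passes its speed limit or range.

## Robot

A 6-joint arm with a two-finger parallel gripper is mounted at the origin on a cart in front of the work surface, level with it; the furniture and walls round the work are solid. World frame = base frame: x ahead of the robot, y to its left, z up, the work surface at z = 0. Lengths are in m, angles in rad, forces in N, time in s.
With the tool pointing down it reaches from about 0.225 to 0.875 m from the base axis. Payload 3.4 kg.
Tool frame: the origin (TCP) lies at the very end of the fingers, on their centre line; the grasp point (between the pads) lies 19 mm behind it; z points along the fingers, y is the line along which they close (so a half turn about z gives the same grasp; the last joint's range is limited). The gripper opens to 85 mm and grips with 20 to 120 N. Pads are 22 mm wide; open, the fingers measure 114 mm over their backs; the gripper's body (76 mm by 85 mm) begins 54 mm behind the grasp point. The pads swing forward as they close: fully open they stand 13 mm farther back than shut.
Start: joints at [1.212, 0.276, 1.505, -0, 1.361, -0.121], TCP at [0.135, 0.559, 0.231] pointing down, gripper open.
Joint ranges: [-2.89, 2.89], [-0.75, 2.08], [0.22, 2.7], [-1.18, 4.32], [0.11, 2.71], [-2.7, 2.7]. Speed limits (rad/s): [2.57, 2.57, 3.14, 3.14, 3.14, 3.14].

## Interface

Orientations are given as a unit quaternion [w, x, y, z].
In Python, from rig import manip gives the robot as it stands. The module is installed in compiled form; this text tells all that it offers.
- The arm moves only by the tool play_rows, never from a script. Its argument "motion" is a list of rows, each a list of 5 numbers: the shift along the tool's x, y, z in units of 40 mm (1.0 is 40 mm), then the turn about the tool's z in units of 10 degrees (1.0 is 10 degrees), then the finger opening in mm, from 0 to 85.4. A call has 1 to 5 rows; each row is the pose to reach, as a shift and turn from the pose commanded when the call began, along the tool's axes at that moment; what a row does not reach only later rows make up. A row lasts 1/8 s, in which the tool goes at most 62.5 mm and 10.7 degrees, less where a joint would pass 70% of its speed; a pose out of reach is approached as far as the arm can. A call with a gripper value outside its range is refused whole. The fingers move at their own pace and stop on an object; "newtons" is the grip in N (left out, the last holds). Time passes only in rows, so rows that repeat a pose let the fingers close. It gives the time, the measured TCP pose, the force, the opening and the grip force at its end, in the units of the state.
- manip.get_state(): the state, without advancing time (a new reading comes with each control period).
- manip.get_image(name): name is "scene" or "top" or "wrist"; returns a dict with "img" (384x512x3 uint8, red, green, blue), "range_z" (384x512 float32, m along the optical axis (not along the pixel's ray), 0 where there is no reading), "fx", "fy", "cx", "cy" (pixels), "D" ([k1, k2, p1, p2, k3] as OpenCV has them; the pictures are not rectified), "R" (3x3) and "t" (3): a world point X has camera coordinates R X + t. Camera axes: x right, y down, z forward; pixel columns grow to the right and rows downward; lengths in m; the calibration is good to about 2 mm. A picture is of the moment at which its call begins.
- manip.sign_off(): hands the job in; it is judged then, once.
The state is a dict: "clock": time; "qpos": joint angles; "qd": joint speeds; "effort": joint torques, N m; "position": TCP position; "ee_rot": TCP orientation; "contact_force": force on the tool from outside, world axes, zero at the start; "moment": the same for the moment, N m; "width": finger opening in m; "gripper_force": force on a finger pad.
Only numpy, scipy, OpenCV 4.12 (cv2) and the standard library are available. Lean on these libraries where they do the work, as an engineer would, in place of code of your own. Each camera call takes 0.05 s, during which the arm holds its last target. There are 200 camera calls.

## Working session

There is one attempt and no reset: what is moved stays moved. The work goes in short steps, Python scripts to look and compute and a tool call to move; the robot and the scene stay as the last step left them, time stands still between calls to the robot, and variables do not carry over. Pictures are saved under pics/ and viewed, at most 10 in all, crops included, and the job is handed in when it is done.

Besides the shell and the picture viewer there is one more tool, called after "Request:" as a command line: name --pt "numbers of a row" for each row, then --argument value for the rest. play_rows: Moves the arm, as the interface text tells. Its arguments: {"type":"object","properties":{"motion":{"type":"array","items":{"type":"array","items":{"type":"number"}}},"newtons":{"type":"number"}},"required":["motion"]}

```bash
mkdir -p pics
cat > h.py <<'E'
import numpy as np, cv2
from rig import manip
def cloud(im):
    h,w=im['range_z'].shape
    K=np.array([[im['fx'],0,im['cx']],[0,im['fy'],im['cy']],[0,0,1]])
    u,v=np.meshgrid(np.arange(w),np.arange(h))
    p=cv2.undistortPoints(np.stack([u,v],-1).reshape(-1,1,2).astype(np.float64),K,np.array(im['D'],float)).reshape(h,w,2)
    z=im['range_z'].astype(float)
    C=np.dstack([p*z[...,None],z])
    X=(C-np.array(im['t']).reshape(3))@np.array(im['R'])
    X[z==0]=np.nan
    return X
def save(name,im,n):
    cv2.imwrite(f'pics/{n}.png',cv2.cvtColor(im['img'],cv2.COLOR_RGB2BGR))
E
python3 - <<'E'
from h import *
a=[]
for n in ['top','scene']:
    im=manip.get_image(n); np.save(f'{n}0.npy',im,allow_pickle=True); a.append(im['img'])
    print(n,np.array(im['R']).round(2).tolist(),np.round(im['t'],3))
cv2.imwrite('pics/top0.png',cv2.resize(a[0][...,::-1],(800,600)))
cv2.imwrite('pics/scene0.png',cv2.resize(a[1][...,::-1],(800,600)))
print(manip.get_state())
E
```

```text
top [[-0.13, -0.99, 0.02], [-0.79, 0.09, -0.61], [0.6, -0.09, -0.79]] [0.108 0.523 1.55 ]
scene [[0.54, -0.84, 0.01], [-0.56, -0.37, -0.74], [0.63, 0.4, -0.67]] [-0.277  0.424  0.742]
{'clock': 0.1, 'qpos': array([ 1.21197355e+00,  2.76540774e-01,  1.50601471e+00, -5.73592052e-06,
        1.36071208e+00, -1.21036895e-01]), 'qd': array([-2.34648157e-03, -1.60579914e-03, -2.00286477e-03, -4.59257066e-04,
        2.43078970e-03,  1.28398132e-05]), 'effort': array([ 9.11814805e-04, -4.17703700e+01, -2.46401489e+01, -2.03172640e-04,
        6.06825823e-03,  8.00862438e-06]), 'position': array([0.13530075, 0.55836282, 0.23051782]), 'ee_rot': array([-1.96284027e-04,  1.18612401e-01,  9.92940279e-01, -8.14131889e-04]), 'contact_force': array([-0.20739527, -0.68453703, -0.38938541]), 'moment': array([-0.00288879,  0.01005748, -0.01818929]), 'gripper_force': 0.0, 'width': 0.08546314555679445}
```

View pics/top0.png

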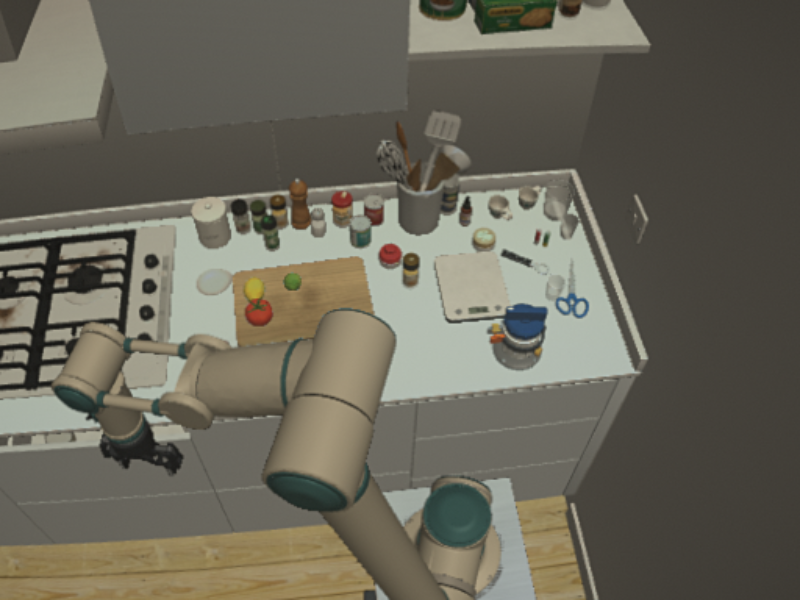

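View pics/scene0.png

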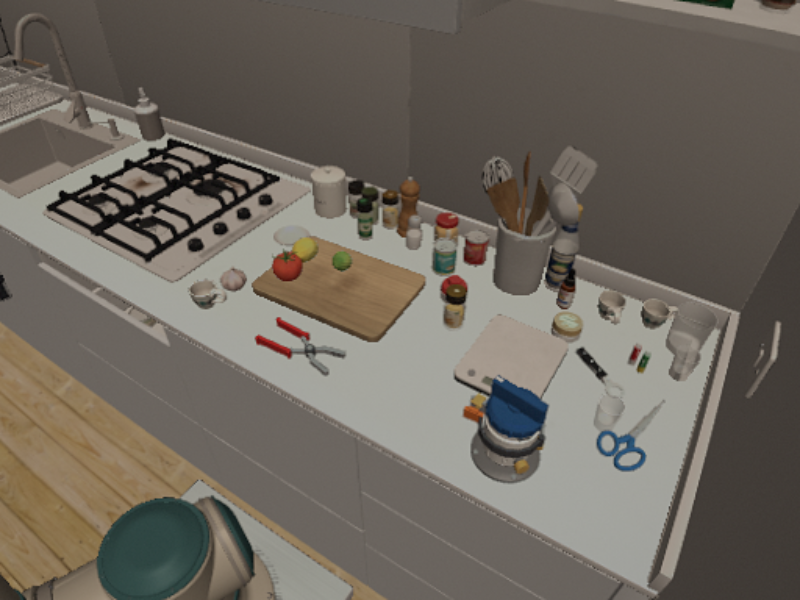

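Both views show the scene. In the scene picture (800x600), the pliers lie at (300,345) with handles toward (270,335) and jaws toward (335,360). The filter's blue head is at (513,405), the orange lug at (473,412), the mug at (205,292), the spice jar at (454,305) and the glass at (608,410).

Run:
```python
from h import *
def hsv(im): return cv2.cvtColor(im['img'],cv2.COLOR_RGB2HSV)
S=np.load('scene0.npy',allow_pickle=True).item(); T=np.load('top0.npy',allow_pickle=True).item()
def rect(P):
    P=P[:,:2]; r=cv2.minAreaRect((P*1000).astype(np.float32)); return np.round(r[0],1),np.round(r[1],1),round(r[2],1)
for n,im in (('S',S),('T',T)):
    X=cloud(im);H=hsv(im);x,y,z=X[...,0],X[...,1],X[...,2]
    blue=(H[...,0]>95)&(H[...,0]<125)&(H[...,1]>120)
    m=blue&(z>.1)
    P=X[m]; print(n,'blue n',len(P),'zmax',np.percentile(P[:,2],[50,95,99]))
    zt=np.percentile(P[:,2],97); B=P[P[:,2]>zt-.006]; print(' bar top',len(B),B.mean(0).round(4),rect(B))
    c=B.mean(0)
    C=P[P[:,2]<zt-.03]; print(' cap',len(C), C.mean(0).round(3), C.min(0).round(3),C.max(0).round(3))
    near=np.hypot(x-c[0],y-c[1])<.12
    for nm,m in (('orange',near&(H[...,0]>=3)&(H[...,0]<14)&(H[...,1]>150)),('brass',near&(H[...,0]>=14)&(H[...,0]<28)&(H[...,1]>110))):
        Q=X[m&(z>.04)]
        if len(Q): print(nm,len(Q),np.median(Q,0).round(4),Q.min(0).round(3),Q.max(0).round(3))
    near=near&(z>.065)&(z<.11)
    # worktop
    print(' table z', np.nanmedian(z[(abs(x-c[0])<.2)&(abs(y-c[1])<.25)&(z<.02)&(z>-.02)]))
X=cloud(S);H=hsv(S)
v,u=np.mgrid[0:384,0:512]
roi=(u>150)&(u<235)&(v>195)&(v<245)
red=roi&((H[...,0]<6)|(H[...,0]>172))&(H[...,1]>150)
n,l,st,ce=cv2.connectedComponentsWithStats(red.astype(np.uint8))
for i in range(1,n):
    if st[i,4]>15:
        P=X[l==i];P=P[~np.isnan(P[:,0])]; print('red',st[i],P.mean(0).round(4),rect(P),P[:,2].min().round(3),P[:,2].max().round(3))
gz=roi&(X[...,2]>.008)&~red
P=X[gz];print('gray',len(P),P.min(0).round(3),P.max(0).round(3))
D=np.c_[u[gz],v[gz],(P*1000).round()]; np.save('gray.npy',D)
crop=S['img'][190:250,140:240]; a=cv2.resize(crop,(400,240),interpolation=cv2.INTER_CUBIC)
b=cv2.resize(S['img'][235:310,285:385],(400,300),interpolation=cv2.INTER_CUBIC)
b2=cv2.resize(T['img'][185:240,300:360],(400,367)) 
o=np.zeros((600,800,3),np.uint8);o[:240,:400]=a;o[240:540,:400]=b;o[:367,400:]=b2
cv2.imwrite('pics/crop0.png',o[...,::-1])
for nm,(uu,vv) in dict(mug=(131,188),jar=(291,190),glass=(389,263)).items():
    print(nm,X[vv-3:vv+4:3,uu].round(3).tolist())
```

```text
S blue n 1036 zmax [0.13326499 0.16548582 0.16754817]
 bar top 225 [ 0.4776 -0.2439  0.165 ] (array([416.1,  12.3]), array([ 418.3, 1053.9]), 51.5)
 cap 572 [ 0.447 -0.247  0.128] [ 0.425 -0.291  0.111] [ 0.514 -0.203  0.136]
orange 81 [ 0.4524 -0.1831  0.0898] [ 0.448 -0.199  0.071] [ 0.477 -0.168  0.099]
brass 92 [ 0.4655 -0.1885  0.0921] [ 0.429 -0.298  0.041] [ 0.5   -0.174  0.104]
 table z 0.0009563287186779697
T blue n 269 zmax [0.13075276 0.16700341 0.16974894]
 bar top 50 [ 0.4682 -0.2507  0.1657] (array([ 469.9, -245.6]), array([87.3, 17.5]), 82.8)
 cap 189 [ 0.449 -0.244  0.128] [ 0.424 -0.286  0.116] [ 0.513 -0.205  0.138]
orange 31 [ 0.4544 -0.1824  0.0847] [ 0.448 -0.197  0.068] [ 0.459 -0.168  0.096]
brass 36 [ 0.4674 -0.1845  0.0952] [ 0.421 -0.292  0.04 ] [ 0.486 -0.174  0.108]
 table z -0.00046831179251273297
red [177 203  21  14  87] [0.4936 0.2509 0.0179] (array([494.2, 252.1]), array([86.1, 10.5]), 85.9) 0.006 0.028
red [164 215  22  14 104] [0.4359 0.2506 0.0179] (array([436.7, 249.8]), array([13.1, 84.1]), 5.4) 0.007 0.025
gray 864 [0.428 0.107 0.008] [0.63  0.314 0.027]
mug [[0.477, 0.492, 0.025], [0.473, 0.491, 0.015], [0.446, 0.452, 0.039]]
jar [[0.697, -0.018, 0.096], [0.688, -0.023, 0.093], [0.687, -0.025, 0.082]]
glass [[0.641, -0.369, 0.031], [0.639, -0.372, 0.021], [0.601, -0.375, 0.052]]
```

View pics/crop0.png

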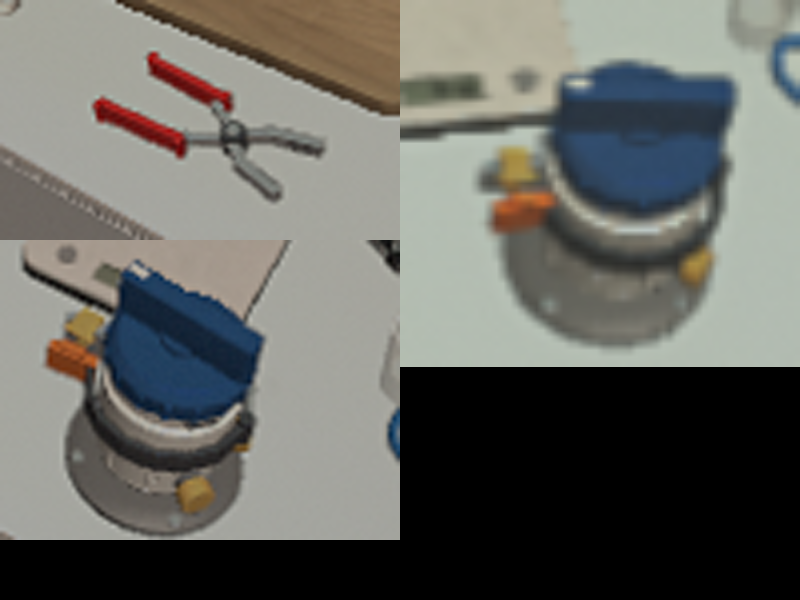

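The crops show the bar lying roughly along world y and the orange lug on the -x side of the steel one. The open pliers point their jaws along -y at x≈0.465, which agrees with the given sizes. I'll move above the head first.

Request:
play_rows --pt "-0.86 -1.17 -0.5 0 85" --pt "-1.72 -2.34 -1 0 85" --pt "-2.58 -3.51 -1 0 85" --pt "-3.44 -4.68 -1 0 85" --pt "-4.3 -5.86 -1 0 85"

```text
clock: 0.72
position: [0.2476, 0.2887, 0.2711]
ee_rot: [0.0, 0.118, 0.993, -0.0]
contact_force: [1.1, -0.3, -0.1]
width: 0.0847
gripper_force: 0.0
```

Request:
play_rows --pt "-0.86 -1.17 0 0 85" --pt "-1.72 -2.34 0 0 85" --pt "-2.58 -3.51 0 0 85" --pt "-3.44 -4.68 0 0 85" --pt "-4.3 -5.86 0 0 85"

```text
clock: 1.35
position: [0.3595, 0.0204, 0.2713]
ee_rot: [0.0, 0.119, 0.993, 0.0]
contact_force: [1.2, 0.9, -0.4]
width: 0.0851
gripper_force: 0.0
```

Request:
play_rows --pt "-0.86 -1.17 0 0 85" --pt "-1.72 -2.34 0 0 85" --pt "-2.58 -3.51 0 0 85" --pt "-3.44 -4.68 0 0 85" --pt "-4.3 -5.86 0 0 85"

```text
clock: 1.98
position: [0.4716, -0.2479, 0.2708]
ee_rot: [-0.0, 0.119, 0.993, 0.0]
contact_force: [0.9, -0.1, 1.3]
width: 0.0851
gripper_force: 0.0
```

Request:
play_rows --pt "0 0 0 1 85" --pt "0 0 0 2 85" --pt "0 0 0 3 85" --pt "0 0 0 4 85" --pt "0 0 0 5 85"

```text
clock: 2.6
position: [0.471, -0.246, 0.2707]
ee_rot: [-0.001, 0.53, 0.848, 0.0]
contact_force: [-0.4, 0.0, 0.2]
width: 0.0851
gripper_force: 0.0
```

Request:
play_rows --pt "0 0 0 1 85" --pt "0 0 0 2 85" --pt "0 0 0 3 85" --pt "0 0 0 3.36 85" --pt "0 0 0 3.36 85"

```text
clock: 3.22
position: [0.4711, -0.246, 0.2708]
ee_rot: [-0.0, 0.75, 0.661, -0.0]
contact_force: [0.9, 0.4, -0.1]
width: 0.0852
gripper_force: 0.0
```

```bash
cat >> h.py <<'E'
from scipy.spatial.transform import Rotation as Ro
def pose():
    s=manip.get_state(); q=s['ee_rot']; R=Ro.from_quat([q[1],q[2],q[3],q[0]]).as_matrix()
    return np.array(s['position']),R,s
def rel(target,yaw_y=None):
    """units to shift TCP to target; turn so tool y has world yaw (deg, mod 180)"""
    p,R,s=pose(); d=R.T@(np.array(target)-p)/.04
    a=np.degrees(np.arctan2(R[1,1],R[0,1])); t=None
    if yaw_y is not None: t=-(((yaw_y-a)+90)%180-90)/10
    print('pos',p.round(4),'yaw_y',a.round(2),'z',R[:,2].round(3),'w',round(s['width'],4),'q',s['qpos'].round(2),'-> shift',d.round(3),'turn',t)
def rect(P):
    r=cv2.minAreaRect((P[:,:2]*1000).astype(np.float32)); (w,h)=r[1]; a=r[2] if w>h else r[2]+90
    return np.round(r[0],1),round(max(w,h),1),round(min(w,h),1),round(a%180,1)
E
python3 - <<'E'
from h import *
for n in ('wrist','scene'):
    im=manip.get_image(n);np.save(f'{n}1.npy',im,allow_pickle=True)
    X=cloud(im);H=cv2.cvtColor(im['img'],cv2.COLOR_RGB2HSV);x,y,z=np.moveaxis(X,-1,0)
    r=np.hypot(x-.47,y+.246)
    blue=(H[...,0]>95)&(H[...,0]<125)&(H[...,1]>110)&(r<.06)
    B=X[blue&(z>.155)&(z<.18)]
    print(n,len(B)); 
    if len(B): print('bar',rect(B),np.median(B[:,2]))
    near=(r<.13)
    for nm,m in (('orange',near&(H[...,0]>=3)&(H[...,0]<14)&(H[...,1]>150)),('brass',near&(y>-.22)&(H[...,0]>=14)&(H[...,0]<28)&(H[...,1]>110))):
        Q=X[m&(z>.04)]
        if len(Q): print(nm,len(Q),np.median(Q,0).round(4),Q.min(0).round(3),Q.max(0).round(3))
    save(n,im,n+'1')
rel([.47,-.246,.27],-7.2)
E
```

```text
wrist 2249
bar (array([ 474.9, -245.5]), 92.1, 18.0, 81.4) 0.16445030099922378
orange 486 [ 0.4595 -0.1969  0.0975] [ 0.401 -0.265  0.089] [ 0.542 -0.167  0.367]
brass 427 [ 0.4776 -0.1825  0.1004] [ 0.467 -0.192  0.092] [ 0.49  -0.172  0.103]
scene 271
bar (array([ 470.3, -247.5]), 89.7, 19.1, 81.8) 0.16396207770448873
orange 81 [ 0.4527 -0.183   0.09  ] [ 0.449 -0.281  0.071] [ 0.532 -0.169  0.403]
brass 51 [ 0.4727 -0.1825  0.1001] [ 0.462 -0.19   0.081] [ 0.485 -0.174  0.104]
pos [ 0.4712 -0.246   0.271 ] yaw_y -7.17 z [-0.  0. -1.] w 0.0849 q [-0.61  0.19  1.52  0.    1.43 -0.49] -> shift [-0.003 -0.029  0.025] turn 0.0030667342781072193
```

View pics/wrist1.png

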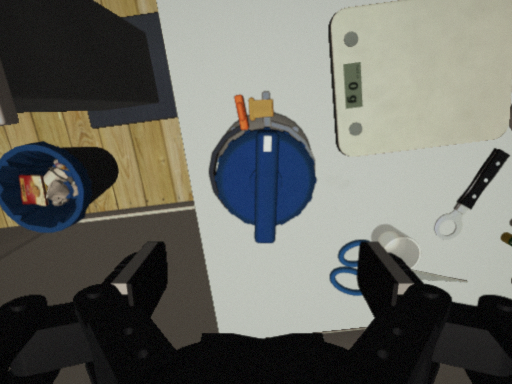

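Wrist view: bar from (266,140) to (266,240), orange lug at (241,112), fixed lug with brass tongue at (262,105), glass at (397,245). The bar centre is about (0.472, -0.246), its yaw 81.6° and its top at 0.1645. I'll descend and grip.

Request:
play_rows --pt "0 0 1.2 0.12 85" --pt "0 0.02 2.4 0.12 85" --pt "0 0.02 3.2 0.12 85" --pt "0 0.02 3.35 0.12 85" --pt "0 0.02 3.35 0.12 40"

```text
clock: 3.95
position: [0.4725, -0.2465, 0.1378]
ee_rot: [0.0, 0.757, 0.653, 0.0]
contact_force: [0.3, 0.3, -0.5]
width: 0.0692
gripper_force: 0.0
```

Request:
play_rows --pt "0 0 0 0 0" --pt "0 0 0 0 0" --pt "0 0 0 0 0" --pt "0 0 0 0 0" --pt "0 0 0 0 0" --newtons 80

```text
clock: 4.58
position: [0.4734, -0.2467, 0.1386]
ee_rot: [0.002, 0.757, 0.653, 0.001]
contact_force: [2.0, 0.6, 6.2]
width: 0.0165
gripper_force: 78.6
```

Request:
play_rows --pt "0 0 0.01 0.5 0" --pt "0 0 0.02 1.0 0" --pt "0 0 0.03 1.5 0" --pt "0 0 0.04 2.0 0" --pt "0 0 0.05 2.5 0"

```text
clock: 5.2
position: [0.4731, -0.2464, 0.1364]
ee_rot: [0.001, 0.881, 0.473, 0.001]
contact_force: [1.9, 2.0, 5.5]
width: 0.0166
gripper_force: 78.8
```

Request:
play_rows --pt "0 0 0.01 0.5 0" --pt "0 0 0.02 1.0 0" --pt "0 0 0.03 1.5 0" --pt "0 0 0.04 2.0 0" --pt "0 0 0.05 2.5 0"

```text
clock: 5.82
position: [0.4729, -0.2461, 0.1343]
ee_rot: [0.0, 0.962, 0.271, 0.001]
contact_force: [1.2, 2.4, 5.1]
width: 0.0169
gripper_force: 78.8
```

Run:
```python
from h import *
rel([.472,-.246,.131],-8.4-57.3); s=manip.get_state(); print(s['moment'],s['contact_force'],s['gripper_force'])
```

```text
pos [ 0.4729 -0.2461  0.1343] yaw_y -58.51 z [ 0.002 -0.    -1.   ] w 0.0169 q [-0.61  0.29  1.75  0.    1.11  0.41] -> shift [-0.019 -0.013  0.083] turn 0.7191249865073189
[ 0.46026404 -0.2112797   0.4208393 ] [1.1745897  2.41817685 5.07614121] 78.78660321235657
```

Request:
play_rows --pt "0 0 0.01 0.3 0" --pt "0 0 0.03 0.6 0" --pt "0 0 0.03 0.8 0" --pt "0 0 0.03 1.0 0" --pt "0 0 0.03 1.0 0"

```text
clock: 6.45
position: [0.4729, -0.246, 0.1336]
ee_rot: [0.001, 0.982, 0.19, 0.001]
contact_force: [1.4, 3.0, 8.9]
width: 0.0169
gripper_force: 81.3
```

Run:
```python
from h import *
rel([.472,-.246,.131],-8.4-57.3); s=manip.get_state(); print(s['moment'],s['contact_force'],s['gripper_force'])
```

```text
pos [ 0.4729 -0.246   0.1336] yaw_y -68.14 z [ 0.002 -0.001 -1.   ] w 0.0169 q [-0.61  0.29  1.75  0.    1.1   0.58] -> shift [-0.022 -0.008  0.065] turn -0.24401051626005027
[ 0.60374787 -0.16889386  1.53351435] [1.37053181 2.98884044 8.90275889] 81.30251169204712
```

The moment rose to 1.5 N m, so the head is on its end stop. I'll release, raise and verify.

Request:
play_rows --pt "0 0 0 0 60" --pt "0 0 0 0 85" --pt "0 0 0 0 85" --pt "0 0 -0.8 0 85" --pt "0 0 -2.0 0 85" --newtons 40

```text
clock: 7.08
position: [0.4709, -0.2456, 0.2111]
ee_rot: [-0.002, 0.982, 0.187, -0.002]
contact_force: [1.1, -1.0, -0.1]
width: 0.0851
gripper_force: 0.0
```

Request:
play_rows --pt "0 0 -1 0 85" --pt "0 0 -1.5 -1 85" --pt "0 0 -1.5 -2 85" --pt "0 0 -1.5 -2 85" --pt "0 0 -1.5 -2 85"

```text
clock: 7.7
position: [0.4718, -0.2461, 0.2715]
ee_rot: [-0.001, 0.935, 0.354, -0.0]
contact_force: [-0.2, -0.9, -0.6]
width: 0.0847
gripper_force: 0.0
```

Run:
```python
from h import *
for n in ('wrist','scene','top'):
    im=manip.get_image(n);np.save(f'{n}2.npy',im,allow_pickle=True)
    X=cloud(im);H=cv2.cvtColor(im['img'],cv2.COLOR_RGB2HSV);x,y,z=np.moveaxis(X,-1,0)
    r=np.hypot(x-.472,y+.246)
    blue=(H[...,0]>95)&(H[...,0]<125)&(H[...,1]>110)&(r<.06)
    B=X[blue&(z>.15)&(z<.175)]
    print(n,len(B)); 
    if len(B): print('bar',rect(B),np.median(B[:,2]))
    C=X[blue&(z>.115)&(z<.135)]
    if len(C): print('cap circle',[np.round(v*1000,1) for v in cv2.minEnclosingCircle(C[:,:2].astype(np.float32))])
    near=(r<.11)&(y>-.225)&(z>.06)&(z<.12)
    for nm,m in (('orange',near&(H[...,0]>=3)&(H[...,0]<14)&(H[...,1]>150)),('brass',near&(H[...,0]>=14)&(H[...,0]<28)&(H[...,1]>110)),('outer',near&(r>.058))):
        Q=X[m]
        if len(Q): print(nm,len(Q),np.median(Q,0).round(4),Q.min(0).round(3),Q.max(0).round(3))
        if len(Q)>4 and n!='top': T=Q[Q[:,2]>np.percentile(Q[:,2],90)-.012]; print('   top',rect(T))
S=np.load('scene2.npy',allow_pickle=True).item()
W=np.load('wrist2.npy',allow_pickle=True).item()
o=np.zeros((400,800,3),np.uint8)
o[:300,:400]=cv2.resize(W['img'],(400,300));o[:,400:]=cv2.resize(S['img'][235:310,285:360],(400,400),interpolation=cv2.INTER_CUBIC)
cv2.imwrite('pics/c2.png',o[...,::-1])
# pliers from scene
X=cloud(S);H=cv2.cvtColor(S['img'],cv2.COLOR_RGB2HSV);x,y,z=np.moveaxis(X,-1,0)
roi=(x>.4)&(x<.53)&(y>.1)&(y<.31)
red=roi&((H[...,0]<8)|(H[...,0]>172))&(H[...,1]>130)
n,l,st,ce=cv2.connectedComponentsWithStats(red.astype(np.uint8))
for i in range(1,n):
    if st[i,4]>15:
        P=X[l==i]; print('red',rect(P),P.mean(0).round(4),P[:,1].min(),P[:,1].max(),P[:,0].min(),P[:,0].max())
m=roi&~red&(z>.008)
P=X[m]; print('steel',len(P),P.min(0).round(4),P.max(0).round(4))
for yl in np.arange(.10,.22,.01):
    Q=P[(P[:,1]>yl)&(P[:,1]<=yl+.01)]
    if len(Q): print(round(yl,2),len(Q),np.sort((Q[:,0]*1000).round()).astype(int).tolist()[::3])
rel([.472,-.246,.131],-8.4-57.3)
```

```text
wrist 2194
bar (array([ 475.3, -246. ]), 92.1, 18.1, 26.2) 0.15963028141526686
cap circle [array([ 0.5, -0.2,  0.5, ..., -0.2,  0.5, -0.2], shape=(2000,)), np.float64(46.9)]
orange 308 [ 0.4607 -0.1843  0.0922] [ 0.455 -0.201  0.073] [ 0.464 -0.167  0.099]
   top (array([ 458.7, -184.2]), 33.6, 8.0, 93.6)
brass 420 [ 0.4776 -0.1825  0.1003] [ 0.461 -0.193  0.07 ] [ 0.49  -0.171  0.102]
   top (array([ 478.1, -182.6]), 22.8, 20.6, 179.0)
outer 676 [ 0.4734 -0.1797  0.0993] [ 0.454 -0.19   0.07 ] [ 0.49  -0.167  0.102]
   top (array([ 471.8, -178.7]), 36.6, 23.2, 179.3)
scene 231
bar (array([ 471.3, -245.6]), 92.1, 18.4, 27.1) 0.159622315617457
cap circle [array([ 0.5, -0.2,  0.5, ..., -0.2,  0.5, -0.2], shape=(2000,)), np.float64(45.3)]
orange 79 [ 0.4525 -0.1829  0.0902] [ 0.45  -0.199  0.071] [ 0.478 -0.168  0.099]
   top (array([ 454.6, -183.7]), 29.8, 10.5, 96.9)
brass 51 [ 0.4726 -0.1826  0.1002] [ 0.462 -0.19   0.081] [ 0.486 -0.174  0.103]
   top (array([ 474.2, -181.9]), 23.8, 16.1, 1.5)
outer 157 [ 0.4545 -0.18    0.0914] [ 0.417 -0.223  0.069] [ 0.486 -0.166  0.103]
   top (
[... 843 characters left out ...]
, 505]
0.12 26 [437, 439, 442, 445, 491, 492, 493, 495, 500]
0.13 32 [439, 441, 442, 444, 448, 451, 489, 490, 491, 494, 496]
0.14 25 [441, 444, 445, 449, 486, 487, 488, 491, 496]
0.15 26 [444, 445, 446, 451, 453, 482, 485, 486, 494]
0.16 31 [446, 450, 455, 460, 470, 477, 478, 481, 483, 486, 492]
0.17 30 [456, 458, 461, 464, 466, 467, 470, 473, 476, 477]
0.18 20 [457, 458, 459, 461, 467, 472, 476]
0.19 18 [451, 454, 455, 457, 462, 477]
0.2 26 [442, 443, 448, 450, 451, 457, 480, 482, 497]
0.21 11 [449, 485, 489, 501]
pos [ 0.4719 -0.2462  0.2716] yaw_y -48.5 z [-0.001  0.001 -1.   ] w 0.085 q [-0.61  0.19  1.52  0.    1.43  0.23] -> shift [5.000e-03 2.000e-03 3.514e+00] turn 1.7200115906649074
```

View pics/c2.png

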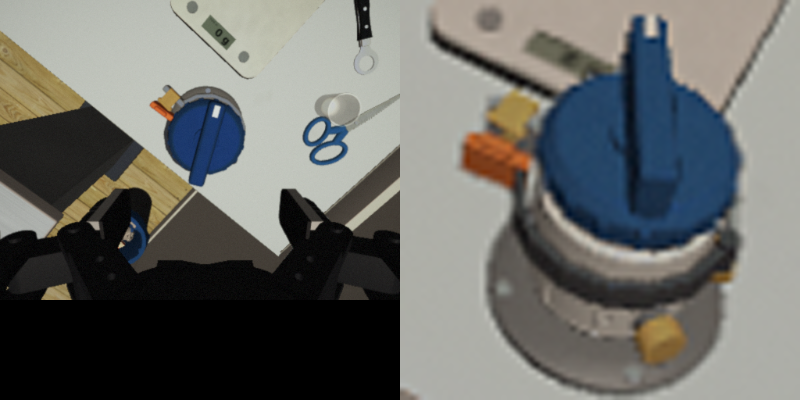

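The bar now lies at 26.6° (turned about 55°) and its top has dropped 4.9 mm, so together with the 1.5 N m the head is tight. The orange lug is near (0.455, -0.184). Next I'll go above the pliers.

Request:
play_rows --pt "0 0 0 -1 85" --pt "0 0 0 -2 85" --pt "0 0 0 -3 85" --pt "0 0 0 -4 85" --pt "0 0 0 -4.92 85"

```text
clock: 8.48
position: [0.472, -0.2462, 0.2718]
ee_rot: [-0.0, 0.701, 0.713, -0.0]
contact_force: [0.7, 0.6, 0.2]
width: 0.0848
gripper_force: 0.0
```

Request:
play_rows --pt "1.3 0 0 0 85" --pt "2.6 0 0 0 85" --pt "3.9 0 0 0 85" --pt "5.2 0 0 0 85" --pt "6.5 0 0 0 85"

```text
clock: 9.1
position: [0.4684, 0.0153, 0.272]
ee_rot: [0.0, 0.703, 0.711, 0.0]
contact_force: [0.7, -0.2, -0.2]
width: 0.0854
gripper_force: 0.0
```

Request:
play_rows --pt "1.3 0 0 0 85" --pt "2.6 0 0 0 85" --pt "3.9 0 0 0 85" --pt "5.0 0 0 0 85" --pt "5.68 0 0 0 85"

```text
clock: 9.72
position: [0.4651, 0.2431, 0.2718]
ee_rot: [-0.0, 0.702, 0.712, -0.0]
contact_force: [-0.1, -0.2, -0.4]
width: 0.0853
gripper_force: 0.0
```

Request:
play_rows --pt "0 0 0 0 85" --pt "0 0 0 0 85"

```text
clock: 9.98
position: [0.4654, 0.2403, 0.2719]
ee_rot: [0.0, 0.702, 0.712, -0.001]
contact_force: [0.4, -0.2, 0.1]
width: 0.0846
gripper_force: 0.0
```

Run:
```python
from h import *
im=manip.get_image('wrist');np.save('wrist3.npy',im,allow_pickle=True); save('w',im,'wrist3')
X=cloud(im);H=cv2.cvtColor(im['img'],cv2.COLOR_RGB2HSV);x,y,z=np.moveaxis(X,-1,0)
roi=(x>.4)&(x<.53)&(y>.1)&(y<.31)&(z<.05)
red=roi&((H[...,0]<8)|(H[...,0]>172))&(H[...,1]>130)
n,l,st,ce=cv2.connectedComponentsWithStats(red.astype(np.uint8))
for i in range(1,n):
    if st[i,4]>40:
        P=X[l==i]; print('red',st[i],rect(P),P.mean(0).round(4),np.ptp(P,0).round(3),P.min(0).round(3))
P=X[roi&~red&(z>.008)&(y<.2)]
for yl in np.arange(.10,.2,.01):
    Q=P[(P[:,1]>yl)&(P[:,1]<=yl+.01)]
    if len(Q): print(round(yl,2),len(Q),(Q[:,0].min()*1000).round(1),(Q[:,0].max()*1000).round(1),Q[:,2].max().round(3))
# lugs from earlier pictures: slices across
for n in ('wrist1','wrist2','scene1','scene2'):
    im=np.load(n+'.npy',allow_pickle=True).item();X=cloud(im);H=cv2.cvtColor(im['img'],cv2.COLOR_RGB2HSV);x,y,z=np.moveaxis(X,-1,0)
    for lo,hi in ((-.185,-.175),(-.173,-.164)):
        m=(y>lo)&(y<hi)&(x>.43)&(x<.51)&(z>.06)
        org=(H[...,0]<14)&(H[...,1]>150)
        br=(H[...,0]>=14)&(H[...,0]<28)&(H[...,1]>110)
        for nm,k in (('o',org),('b',br),('g',~org&~br)):
            Q=X[m&k]
            if len(Q): print(n,lo,nm,len(Q),'x',np.percentile(Q[:,0]*1000,[0,5,50,95,100]).round(1),'z',np.percentile(Q[:,2],[5,50,95]).round(3))
rel([.4657,.241,-.001],.7)
```

```text
red [235 117  13  69 426] (array([440.1, 249. ]), 87.8, 12.1, 91.9) [0.441  0.2526 0.0215] [0.015 0.088 0.025] [ 0.433  0.205 -0.001]
red [284 116  13  69 442] (array([499.1, 251.1]), 87.1, 9.9, 87.7) [0.4979 0.2538 0.0207] [0.012 0.087 0.023] [0.494 0.208 0.002]
0.11 27 440.2 505.1 0.02
0.12 111 439.9 504.9 0.021
0.13 112 441.5 503.4 0.02
0.14 110 443.9 500.5 0.02
0.15 116 446.6 498.6 0.02
0.16 161 448.2 495.7 0.02
0.17 146 454.8 488.8 0.024
0.18 133 461.1 482.1 0.024
0.19 136 455.9 485.6 0.023
wrist1 -0.185 o 81 x [454.8 455.9 459.2 461.9 462.5] z [0.091 0.097 0.098]
wrist1 -0.185 b 256 x [467.2 468.4 478.3 488.4 489.7] z [0.099 0.1   0.102]
wrist1 -0.185 g 31 x [454.7 454.9 462.8 490.6 490.7] z [0.074 0.09  0.099]
wrist1 -0.173 o 44 x [454.6 454.8 458.  461.4 461.6] z [0.091 0.092 0.093]
wrist1 -0.173 b 6 x [468.3 468.6 469.8 471.1 471.3] z [0.099 0.1   0.1  ]
wrist1 -0.173 g 60 x [454.4 461.7 484.  487.9 488.6] z [0.086 0.092 0.093]
wrist2 -0.185 o 97 x [433.1 456.8 460.7 462.4 462.6] z [0.079 0.096 0.098]
wrist2 -0.185 b 255 x [434.1 467.8 478.3 488.7 489.7] z [0.099 0.1   0.102
[... 520 characters left out ...]
 0.657]
scene1 -0.173 o 13 x [448.9 449.  451.4 466.6 477.6] z [0.073 0.09  0.093]
scene1 -0.173 g 85 x [430.1 430.8 436.4 478.3 484.3] z [0.075 0.647 0.655]
scene2 -0.185 o 30 x [450.  450.7 452.5 455.9 469.7] z [0.076 0.088 0.099]
scene2 -0.185 b 33 x [462.4 463.5 472.7 483.8 486.1] z [0.085 0.1   0.101]
scene2 -0.185 g 173 x [430.5 438.8 449.9 469.7 476.7] z [0.344 0.647 0.657]
scene2 -0.173 o 11 x [450.6 450.6 451.8 468.  478.1] z [0.075 0.088 0.094]
scene2 -0.173 g 92 x [430.  430.2 435.7 478.9 484.6] z [0.075 0.649 0.656]
pos [0.4655 0.24   0.272 ] yaw_y 0.72 z [-0.    -0.001 -1.   ] w 0.0852 q [ 0.34  0.18  1.54 -0.    1.43  0.33] -> shift [0.029 0.008 6.825] turn 0.001936500472830005
```

View pics/wrist3.png

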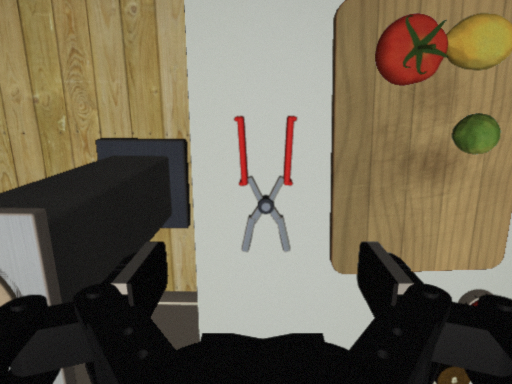

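Wrist view: handles at (240,150) and (290,150), pivot (266,205), jaws pointing down the picture. The wrist camera reads about 2 mm high in x and the scene camera about 2 mm low, so handle_grip is near (0.4674, 0.2415). I'll descend and grip lightly.

Request:
play_rows --pt "0.04 0.05 1.5 0.04 85" --pt "0.04 0.05 3.0 0.04 85" --pt "0.04 0.05 4.5 0.04 85" --pt "0.04 0.05 5.8 0.04 85" --pt "0.04 0.05 6.4 0.04 85"

```text
clock: 10.65
position: [0.4658, 0.2405, 0.0134]
ee_rot: [-0.001, 0.706, 0.709, -0.002]
contact_force: [0.2, -0.3, -0.2]
width: 0.0849
gripper_force: 0.0
```

Request:
play_rows --pt "0 0 0.2 0 85" --pt "0 0 0.4 0 85" --pt "0 0 0.4 0 66" --pt "0 0 0.4 0 62" --pt "0 0 0.4 0 59" --newtons 35

```text
clock: 11.28
position: [0.4685, 0.2432, 0.0023]
ee_rot: [0.001, 0.705, 0.71, 0.002]
contact_force: [-0.7, 1.1, 9.7]
width: 0.0594
gripper_force: 19.7
```

Request:
play_rows --pt "0 0 0 0 59" --pt "0 0 0 0 59" --pt "0 0 0 0 59"

```text
clock: 11.65
position: [0.4685, 0.2432, 0.0023]
ee_rot: [0.001, 0.705, 0.71, 0.002]
contact_force: [-1.4, 0.0, 9.4]
width: 0.0594
gripper_force: 19.5
```

Run:
```python
from h import *
rel([.4674,.2415,-.001],.3); s=manip.get_state(); print(s['moment'],s['contact_force'],s['gripper_force'])
```

```text
pos [0.4685 0.2432 0.0023] yaw_y 0.4 z [ 0.003  0.001 -1.   ] w 0.0594 q [0.35 0.44 1.92 0.   0.78 0.34] -> shift [-0.042 -0.027  0.083] turn 0.010302542335132614
[0.06018965 0.52287087 0.12799608] [-1.38289918  0.03640557  9.447048  ] 19.472316205501556
```

Request:
play_rows --pt "0 0 -0.3 0 59" --pt "0 0 -0.8 0 59" --pt "0 0 -1.3 0 59" --pt "0 0 -1.85 0 59" --pt "0 0 -1.85 0 59"

```text
clock: 12.28
position: [0.469, 0.2432, 0.0762]
ee_rot: [0.001, 0.705, 0.709, 0.002]
contact_force: [-0.1, -0.8, -2.3]
width: 0.0592
gripper_force: 17.8
```

Run:
```python
from h import *
rel([.4601,-.0123,.0735],3.15); s=manip.get_state(); print(s['moment'],s['contact_force'],s['gripper_force'])
X0=cloud(np.load('scene2.npy',allow_pickle=True).item())
im=manip.get_image('scene');X=cloud(im);H=cv2.cvtColor(im['img'],cv2.COLOR_RGB2HSV);x,y,z=np.moveaxis(X,-1,0)
roi=(x>.4)&(x<.53)&(y>.05)&(y<.31)&(z>.04)&(z<.13)
red=roi&((H[...,0]<8)|(H[...,0]>172))&(H[...,1]>130)
n,l,st,ce=cv2.connectedComponentsWithStats(red.astype(np.uint8))
for i in range(1,n):
    if st[i,4]>10:
        P=X[l==i]; print('red',rect(P),P.mean(0).round(4),P.min(0).round(3),P.max(0).round(3))
P=X[roi&~red&(y<.2)]
for yl in np.arange(.08,.2,.01):
    Q=P[(P[:,1]>yl)&(P[:,1]<=yl+.01)]
    if len(Q): print(round(yl,2),len(Q),(Q[:,0].min()*1000).round(1),(Q[:,0].max()*1000).round(1),'z',np.percentile(Q[:,2],[5,50,95]).round(3))
```

```text
pos [0.469  0.2432 0.0762] yaw_y 0.38 z [ 0.005  0.002 -1.   ] w 0.0592 q [0.35 0.34 1.84 0.   0.96 0.34] -> shift [-6.386 -0.265  0.056] turn -0.27716672005227994
[ 0.028871   -0.00968491 -0.00084069] [-0.06589987 -0.75308017 -2.29486479] 17.82831162214279
red (array([491.6, 244.5]), 70.9, 10.7, 93.6) [0.4914 0.2432 0.091 ] [0.487 0.209 0.078] [0.499 0.28  0.099]
red (array([432.4, 269.6]), 46.0, 8.7, 77.9) [0.4346 0.2806 0.0863] [0.423 0.248 0.079] [0.438 0.293 0.102]
red (array([440.8, 220.7]), 28.4, 11.6, 84.1) [0.4392 0.2199 0.0913] [0.434 0.207 0.08 ] [0.446 0.235 0.102]
0.11 28 438.2 500.4 z [0.08  0.087 0.093]
0.12 31 441.0 500.2 z [0.081 0.09  0.093]
0.13 34 442.4 497.6 z [0.082 0.091 0.094]
0.14 28 443.9 494.2 z [0.081 0.091 0.093]
0.15 35 444.6 492.2 z [0.082 0.091 0.094]
0.16 36 448.4 489.0 z [0.082 0.09  0.095]
0.17 29 455.2 481.9 z [0.084 0.095 0.098]
0.18 24 457.3 477.3 z [0.08  0.095 0.099]
0.19 17 451.9 482.1 z [0.084 0.089 0.091]
```

The pliers are lifted and level, with the underside near 0.075 and the jaw tips at y≈0.112. I'll carry them to stand off in front of the lugs.

Request:
play_rows --pt "-0.8 -0.05 0 -0.1 59" --pt "-2.0 -0.1 0 -0.28 59" --pt "-3.2 -0.15 0 -0.28 59" --pt "-4.4 -0.2 0 -0.28 59" --pt "-5.2 -0.22 0.05 -0.28 59"

```text
clock: 12.95
position: [0.459, 0.0327, 0.0713]
ee_rot: [-0.001, 0.688, 0.726, -0.001]
contact_force: [-0.4, -0.1, -1.8]
width: 0.0592
gripper_force: 17.8
```

Run:
```python
from h import *
rel([.4601,-.0123,.0712],3.15)
```

```text
pos [0.459  0.0327 0.0713] yaw_y 3.11 z [-0.002 -0.    -1.   ] w 0.0592 q [-0.08  0.26  1.98 -0.    0.9  -0.13] -> shift [-1.126 -0.034  0.002] turn -0.003917590665967907
```

Request:
play_rows --pt "-0.4 0 0 0 59" --pt "-0.8 0.02 0 0 59" --pt "-1.1 0.02 0 0 59" --pt "-1.1 0.02 0 0 59" --pt "-1.1 0.02 0 0 59"

```text
clock: 13.58
position: [0.4632, -0.0088, 0.072]
ee_rot: [-0.0, 0.687, 0.727, 0.0]
contact_force: [-0.5, -0.1, -2.2]
width: 0.0591
gripper_force: 17.8
```

Run:
```python
from h import *
rel([.4626,-.0573,.0712],3.15)
for n in ('scene','top'):
    im=manip.get_image(n);np.save(n+'4.npy',im,allow_pickle=True);X=cloud(im);H=cv2.cvtColor(im['img'],cv2.COLOR_RGB2HSV);x,y,z=np.moveaxis(X,-1,0)
    if n=='scene': a=cv2.resize(im['img'][215:295,260:360],(400,320),interpolation=cv2.INTER_CUBIC)
    else: b=cv2.resize(im['img'][170:250,290:390],(400,320),interpolation=cv2.INTER_CUBIC)
    near=(x>.43)&(x<.51)&(z>.06)&(z<.11)
    red=((H[...,0]<14)|(H[...,0]>172))&(H[...,1]>130); br=(H[...,0]>=14)&(H[...,0]<28)&(H[...,1]>110)
    for nm,k in (('org',red&(y<-.16)&(y>-.21)),('brass',br&(y<-.16)&(y>-.21))):
        Q=X[near&k]; 
        if len(Q): print(n,nm,len(Q),np.median(Q,0).round(4),Q.min(0).round(3),Q.max(0).round(3))
    Pl=near&~red
    for yl in np.arange(-.17,-.06,.01):
        Q=X[Pl&(y>yl)&(y<=yl+.01)]
        if len(Q): print(n,round(yl,2),len(Q),np.unique((Q[:,0]*1000).round().astype(int)).tolist(),'z',np.percentile(Q[:,2],[50,95]).round(3),'ymin',Q[:,1].min().round(4))
cv2.imwrite('pics/c4.png',np.hstack([a,b])[...,::-1])
```

```text
pos [ 0.4632 -0.0088  0.072 ] yaw_y 3.19 z [-0.     0.001 -1.   ] w 0.0591 q [-0.17  0.26  1.97  0.    0.9  -0.23] -> shift [-1.21  -0.082  0.02 ] turn 0.004446442385420824
scene org 85 [ 0.4526 -0.1824  0.0887] [ 0.445 -0.199  0.071] [ 0.477 -0.169  0.099]
scene brass 50 [ 0.472  -0.1824  0.1002] [ 0.462 -0.19   0.082] [ 0.485 -0.174  0.102]
scene -0.17 16 [450, 452, 454, 455, 477, 478, 479, 482, 485] z [0.088 0.093] ymin -0.1699
scene -0.14 33 [438, 439, 440, 441, 443, 445, 446, 447, 490, 491, 492, 493, 495, 496, 498] z [0.085 0.089] ymin -0.138
scene -0.13 42 [439, 440, 441, 442, 444, 445, 446, 448, 449, 451, 487, 488, 489, 490, 491, 492, 493, 495, 497, 499, 501] z [0.087 0.09 ] ymin -0.1298
scene -0.12 42 [440, 441, 442, 443, 445, 446, 447, 449, 451, 453, 484, 485, 486, 487, 488, 489, 490, 491, 492, 494, 496] z [0.085 0.089] ymin -0.1198
scene -0.11 44 [442, 443, 444, 445, 446, 447, 449, 450, 452, 453, 482, 483, 484, 485, 486, 487, 489, 490, 492, 494] z [0.086 0.089] ymin -0.11
scene -0.1 42 [441, 442, 443, 444, 445, 448, 449, 452, 456, 478, 479, 481, 482, 483, 485, 487, 489, 491
[... 1270 characters left out ...]
 [440, 442, 444, 446, 447, 448, 451, 452, 482, 484, 485, 486, 487, 491, 492, 494] z [0.083 0.089] ymin -0.1098
top -0.1 22 [443, 444, 445, 446, 450, 451, 452, 455, 458, 477, 481, 482, 484, 485, 486, 487, 490] z [0.082 0.087] ymin -0.0989
top -0.09 22 [448, 450, 452, 455, 457, 458, 459, 462, 464, 465, 471, 473, 474, 478, 481, 483, 485, 486] z [0.084 0.088] ymin -0.0899
top -0.08 23 [454, 455, 456, 457, 458, 459, 460, 461, 464, 465, 466, 469, 470, 473, 477] z [0.089 0.094] ymin -0.0795
top -0.07 19 [453, 454, 455, 456, 458, 459, 460, 462, 465, 466, 470, 472, 473, 478] z [0.085 0.094] ymin -0.07
top -0.06 18 [446, 447, 450, 452, 454, 457, 458, 472, 473, 474, 476, 479] z [0.083 0.09 ] ymin -0.06
```

View pics/c4.png

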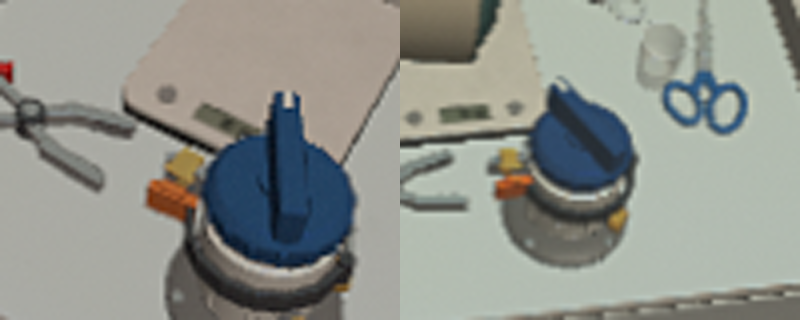

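The pliers line up with the lugs: the jaw gap's midline is about 3 mm to +x of the lugs' middle, as the computed -y shift says. I'll shift, then advance.

Request:
play_rows --pt "0 -0.085 0 0 59" --pt "-0.25 -0.085 0 0 59" --pt "-0.55 -0.085 0 0 59" --pt "-0.85 -0.085 0 0 59" --pt "-1.15 -0.085 0 0 59"

```text
clock: 14.3
position: [0.4626, -0.0567, 0.0721]
ee_rot: [0.0, 0.687, 0.726, 0.0]
contact_force: [-0.6, 0.2, -1.3]
width: 0.0595
gripper_force: 17.8
```

Request:
play_rows --pt "0 0 0 0 59" --pt "0 0 0 0 59"

```text
clock: 14.55
position: [0.4623, -0.0555, 0.072]
ee_rot: [-0.0, 0.687, 0.726, 0.0]
contact_force: [-0.3, -0.1, -2.5]
width: 0.0591
gripper_force: 17.8
```

Run:
```python
from h import *
rel([.4626,-.0573,.0712],3.15)
s=manip.get_state(); print(s['moment'],s['contact_force'])
for n in ('scene','top'):
    im=manip.get_image(n);np.save(n+'5.npy',im,allow_pickle=True);X=cloud(im)
    if n=='scene': a=cv2.resize(im['img'][225:285,280:355],(400,320),interpolation=cv2.INTER_CUBIC)
    else: b=cv2.resize(im['img'][180:240,300:375],(400,320),interpolation=cv2.INTER_CUBIC)
cv2.imwrite('pics/c5.png',np.hstack([a,b])[...,::-1])
```

```text
pos [ 0.4623 -0.0555  0.072 ] yaw_y 3.14 z [-0.  0. -1.] w 0.0591 q [-0.27  0.27  1.97  0.    0.91 -0.32] -> shift [-0.045  0.006  0.02 ] turn -0.0014355808243934121
[ 0.08170829 -0.05442674  0.01027682] [-0.32895566 -0.11904661 -2.4822601 ]
```

View pics/c5.png

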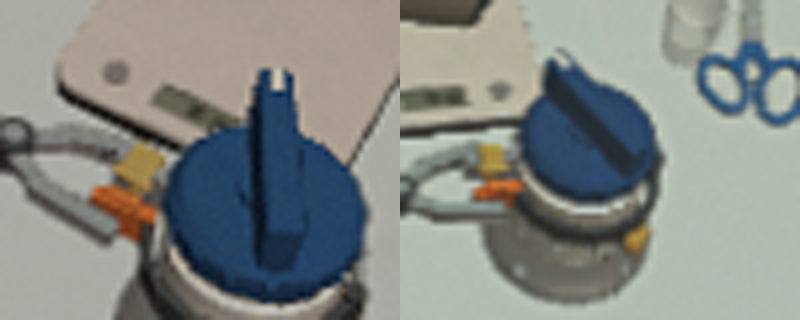

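The jaws straddle the orange lug and the fixed lug under the brass tongue with no contact force. I'll squeeze gradually.

Request:
play_rows --pt "0 0 0 0 57" --pt "0 0 0 0 55" --pt "0 0 0 0 53" --pt "0 0 -0.02 0 51" --pt "0 0 -0.02 0 49" --newtons 46

```text
clock: 15.28
position: [0.4626, -0.0552, 0.073]
ee_rot: [0.0, 0.687, 0.726, 0.0]
contact_force: [1.3, 1.9, -1.9]
width: 0.0494
gripper_force: 24.3
```

Request:
play_rows --pt "0 0 0 0 48" --pt "0 0 0 0 47" --pt "0 0 0 0 46" --pt "0 0 0 0 45" --pt "0 0 0 0 44"

```text
clock: 15.9
position: [0.4618, -0.054, 0.0727]
ee_rot: [-0.001, 0.688, 0.726, 0.001]
contact_force: [-0.1, 6.6, -2.1]
width: 0.0444
gripper_force: 30.8
```

Request:
play_rows --pt "0.03 0 0 0 43" --pt "0.06 0 0 0 42" --pt "0.06 0 -0.02 0 41.5" --pt "0.06 0 -0.02 0 41" --pt "0.06 0 -0.02 0 40.5"

```text
clock: 16.52
position: [0.4622, -0.0531, 0.0736]
ee_rot: [-0.0, 0.687, 0.726, 0.0]
contact_force: [0.6, 1.0, -2.2]
width: 0.0408
gripper_force: 24.4
```

Request:
play_rows --pt "0 0 0 0 40" --pt "0 0 0 0 39.5" --pt "0 0 0 0 39"

```text
clock: 16.9
position: [0.4625, -0.0532, 0.0737]
ee_rot: [0.0, 0.687, 0.727, 0.0]
contact_force: [1.5, 0.6, -1.4]
width: 0.0395
gripper_force: 23.5
```

Request:
play_rows --pt "0 0 0 0 38.5" --pt "0 0 0 0 38" --pt "0 0 0 0 37.5"

```text
clock: 17.27
position: [0.462, -0.053, 0.0736]
ee_rot: [-0.0, 0.687, 0.726, -0.0]
contact_force: [0.3, 1.1, -1.9]
width: 0.0382
gripper_force: 28.3
```

Request:
play_rows --pt "0 0 0 0 37.2" --pt "0 0 0 0 36.9" --pt "0 0 0 0 36.9"

```text
clock: 17.65
position: [0.462, -0.053, 0.0736]
ee_rot: [-0.0, 0.687, 0.726, -0.0]
contact_force: [-0.7, 1.0, -2.3]
width: 0.0377
gripper_force: 31.4
```

Run:
```python
from h import *
rel([.4626,-.0573,.0712],3.15)
s=manip.get_state(); print(s['moment'],s['contact_force'],s['gripper_force'],s['width'])
for n in ('scene','top'):
    im=manip.get_image(n);np.save(n+'6.npy',im,allow_pickle=True);X=cloud(im)
    if n=='scene': a=cv2.resize(im['img'][225:285,280:355],(400,320),interpolation=cv2.INTER_CUBIC)
    else: b=cv2.resize(im['img'][180:240,300:375],(400,320),interpolation=cv2.INTER_CUBIC)
cv2.imwrite('pics/c6.png',np.hstack([a,b])[...,::-1])
```

```text
pos [ 0.462  -0.053   0.0736] yaw_y 3.16 z [-0.001  0.    -1.   ] w 0.0377 q [-0.26  0.27  1.97  0.    0.91 -0.32] -> shift [-0.108  0.01   0.06 ] turn 0.0012928049445662282
[ 0.11105751  0.02431306 -0.16833703] [-0.72558267  0.9941113  -2.26850108] 31.376880558673292 0.03766024822993464
```

View pics/c6.png

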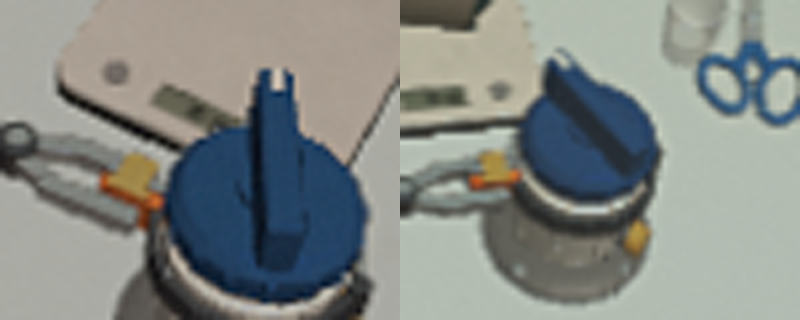

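The orange lug now sits against the fixed lug under the tongue. The force had dropped at the click and is rising at 37.7 mm, so the collar is shut. I'll open and back out.

Request:
play_rows --pt "0 0 0 0 42" --pt "0 0 0 0 48" --pt "0 0 0 0 54" --pt "0 0 0 0 59" --pt "0 0 0 0 59" --newtons 35

```text
clock: 18.38
position: [0.4623, -0.0531, 0.0737]
ee_rot: [-0.0, 0.687, 0.726, 0.0]
contact_force: [0.2, 0.4, -2.0]
width: 0.0589
gripper_force: 17.9
```

Request:
play_rows --pt "0 0 0 0 59" --pt "0.2 0 0 0 59" --pt "0.5 0 0 0 59" --pt "1.0 0 0 0 59" --pt "1.6 0 0 0 59"

```text
clock: 19.0
position: [0.4585, 0.012, 0.0737]
ee_rot: [-0.0, 0.687, 0.726, 0.0]
contact_force: [0.4, -0.1, -2.0]
width: 0.0591
gripper_force: 17.9
```

Run:
```python
from h import *
rel([.4626,.2415,.0735],0.4)
s=manip.get_state(); print(s['gripper_force'])
for n in ('scene','top'):
    im=manip.get_image(n);X=cloud(im);H=cv2.cvtColor(im['img'],cv2.COLOR_RGB2HSV);x,y,z=np.moveaxis(X,-1,0)
    near=(x>.43)&(x<.51)&(z>.06)&(z<.11)&(y<-.16)&(y>-.21)
    red=((H[...,0]<14)|(H[...,0]>172))&(H[...,1]>130); br=(H[...,0]>=14)&(H[...,0]<28)&(H[...,1]>110)
    for nm,k in (('org',red),('brass',br),('grey',~red&~br&(y>-.173))):
        Q=X[near&k]
        if len(Q): print(n,nm,len(Q),np.median(Q,0).round(4),Q.min(0).round(3),Q.max(0).round(3))
    if n=='scene':
        P=X[(x>.42)&(x<.51)&(z>.06)&(z<.12)&(y>-.14)&(y<.08)]
        for yl in np.arange(-.14,.06,.02):
            Q=P[(P[:,1]>yl)&(P[:,1]<=yl+.02)]
            if len(Q): print(round(yl,2),len(Q),(Q[:,0].min()*1000).round(1),(Q[:,0].max()*1000).round(1),'z',np.percentile(Q[:,2],[5,50,95]).round(3))
```

```text
pos [0.4585 0.012  0.0737] yaw_y 3.15 z [-0.  0. -1.] w 0.0591 q [-0.13  0.26  1.98  0.    0.9  -0.18] -> shift [5.723 0.418 0.007] turn 0.2754826257740547
17.93025255203247
scene org 58 [ 0.4605 -0.1845  0.0866] [ 0.455 -0.198  0.072] [ 0.472 -0.167  0.1  ]
scene brass 48 [ 0.4661 -0.182   0.1005] [ 0.456 -0.192  0.089] [ 0.478 -0.168  0.104]
scene grey 16 [ 0.4617 -0.168   0.0904] [ 0.459 -0.172  0.069] [ 0.476 -0.166  0.094]
-0.12 71 433.6 493.3 z [0.077 0.088 0.091]
-0.1 78 435.4 491.3 z [0.078 0.088 0.091]
-0.08 88 439.1 487.3 z [0.079 0.088 0.091]
-0.06 67 448.8 473.7 z [0.077 0.092 0.095]
-0.04 81 425.6 489.3 z [0.079 0.087 0.093]
-0.02 102 420.4 490.8 z [0.078 0.091 0.105]
0.0 102 420.5 493.7 z [0.078 0.097 0.117]
0.02 29 423.4 488.1 z [0.075 0.082 0.104]
0.04 40 420.2 480.8 z [0.076 0.089 0.095]
top org 28 [ 0.4615 -0.1801  0.0845] [ 0.457 -0.203  0.072] [ 0.47  -0.166  0.097]
top brass 24 [ 0.4662 -0.1817  0.0987] [ 0.455 -0.192  0.09 ] [ 0.48  -0.172  0.104]
top grey 11 [ 0.4688 -0.1696  0.0866] [ 0.46  -0.173  0.067] [ 0.479 -0.165  0.096]
```

The lugs remain shut: they span about 20 mm now against 34 mm before. I'll carry the pliers back to their free place and lay them down.

Request:
play_rows --pt "0.8 0.1 0 0.1 59" --pt "2.2 0.25 0 0.27 59" --pt "3.6 0.4 0 0.27 59" --pt "4.9 0.5 0 0.27 59" --pt "5.6 0.54 0 0.27 59"

```text
clock: 19.73
position: [0.468, 0.2382, 0.0737]
ee_rot: [0.0, 0.703, 0.711, 0.0]
contact_force: [-0.7, -1.4, -1.9]
width: 0.0587
gripper_force: 17.9
```

Request:
play_rows --pt "0 0 0 0 59" --pt "0 0 0.6 0 59" --pt "0 0 1.2 0 59" --pt "0 0 1.5 0 59" --pt "0 0 1.65 0 59"

```text
clock: 20.35
position: [0.4679, 0.2349, 0.0072]
ee_rot: [-0.0, 0.704, 0.71, -0.0]
contact_force: [1.0, 0.3, -1.6]
width: 0.0593
gripper_force: 17.9
```

Request:
play_rows --pt "0 0 0.05 0 59" --pt "0 0 0.1 0 59" --pt "0 0 0.13 0 59" --pt "0 0 0.13 0 59"

```text
clock: 20.85
position: [0.4681, 0.2358, 0.0028]
ee_rot: [0.0, 0.704, 0.71, 0.0]
contact_force: [0.1, -0.2, -1.6]
width: 0.0589
gripper_force: 17.9
```

Request:
play_rows --pt "0 0 0.02 0 59" --pt "0 0 0.05 0 59" --pt "0 0 0.05 0 59"

```text
clock: 21.22
position: [0.4682, 0.2358, 0.0024]
ee_rot: [0.0, 0.704, 0.71, 0.001]
contact_force: [-3.3, -1.3, 12.4]
width: 0.0588
gripper_force: 18.8
```

Request:
play_rows --pt "0 0 0 0 62" --pt "0 0 0 0 65" --pt "0 0 0 0 70" --pt "0 0 0 0 85" --pt "0 0 0 0 85"

```text
clock: 21.85
position: [0.4678, 0.2356, 0.0003]
ee_rot: [-0.0, 0.704, 0.71, -0.0]
contact_force: [-0.7, -1.2, 0.9]
width: 0.0848
gripper_force: 0.0
```

Request:
play_rows --pt "0 0 -0.4 0 85" --pt "0 0 -1.2 0 85" --pt "0 0 -2.4 0 85" --pt "0 0 -3.6 0 85" --pt "0 0 -4.8 0 85"

```text
clock: 22.48
position: [0.4676, 0.2356, 0.1939]
ee_rot: [-0.0, 0.704, 0.71, 0.0]
contact_force: [0.4, -0.1, -0.4]
width: 0.0849
gripper_force: 0.0
```

Request:
play_rows --pt "0 0 0 0 85" --pt "0 0 0 0 85"

```text
clock: 22.72
position: [0.4673, 0.2354, 0.1919]
ee_rot: [-0.0, 0.704, 0.71, -0.0]
contact_force: [0.2, -0.6, -1.3]
width: 0.0849
gripper_force: 0.0
```

Run:
```python
from h import *
rel([.4675,.24,.2],0.4)
im=manip.get_image('wrist');X=cloud(im);H=cv2.cvtColor(im['img'],cv2.COLOR_RGB2HSV);x,y,z=np.moveaxis(X,-1,0)
red=(x>.4)&(x<.53)&(y>.1)&(y<.32)&(z<.05)&((H[...,0]<8)|(H[...,0]>172))&(H[...,1]>130)
n,l,st,ce=cv2.connectedComponentsWithStats(red.astype(np.uint8))
for i in range(1,n):
    if st[i,4]>40: P=X[l==i]; print('red',rect(P),P.mean(0).round(4),np.percentile(P[:,2],95))
s=manip.get_image('scene')
cv2.imwrite('pics/end.png',cv2.resize(s['img'],(800,600))[...,::-1])
```

```text
pos [0.4673 0.2354 0.1919] yaw_y 0.47 z [-0.001 -0.    -1.   ] w 0.0849 q [0.33 0.22 1.68 0.   1.24 0.33] -> shift [ 0.114  0.006 -0.202] turn 0.00725972016962686
red (array([498.4, 242.6]), 91.3, 10.5, 88.9) [0.497  0.2479 0.0205] 0.023180209559456176
red (array([439.3, 240.9]), 91.2, 11.1, 94.2) [0.4402 0.2461 0.0212] 0.02288584562088585
```

View pics/end.png

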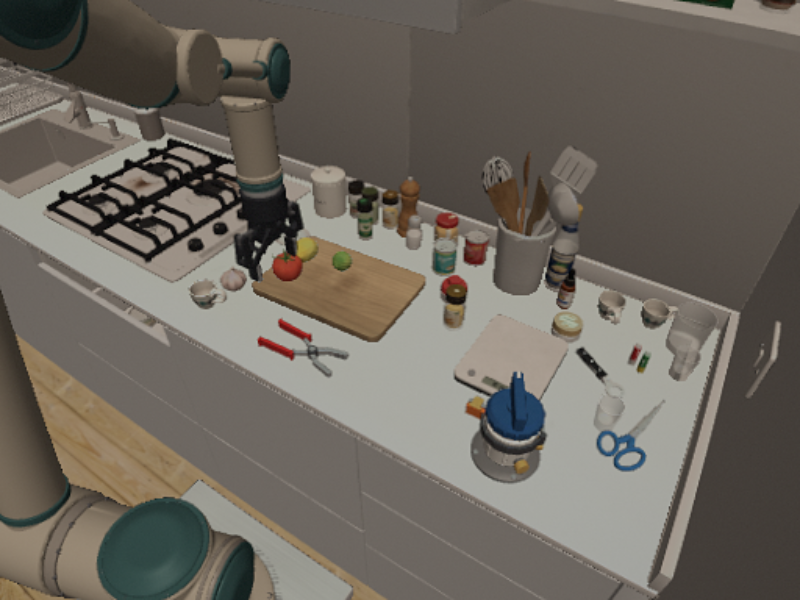

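The last picture shows the pliers flat at (303,347), the collar shut at (475,408), the head turned, and the mug, jar and glass at their places.

```bash
python3 -c "
from rig import manip
print(manip.sign_off())"
```

```text
the job is handed in; nothing more can be done
None
```

The job is handed in: the head is on its end stop, the collar was squeezed shut and stayed shut after release, the pliers lie flat where they started, and the mug, jar and glass were not touched; it took about 23 of the 64 s, and no verdict came back.

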